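Load a gauge hanger with two slotted weights

ROBOT

A 6-joint arm with a two-finger parallel gripper is mounted at the origin on the work surface. World frame = base frame: x ahead of the robot, y to its left, z up, the work surface at z = 0. Lengths are in m, angles in degrees, forces in N, time in s.
With the tool pointing down it reaches from about 0.35 to 0.875 m from the base axis. Payload 4.2 kg.
Tool frame: the origin (TCP) lies midway between the tips of the shut fingers; the grasp point (between the pads) lies 19 mm behind it (grip_point_offset is the distance from the TCP to the grasp point, in m); z points along the fingers, x is the direction in which the jaws open and shut, and the axes are right-handed (so a half turn about z gives the same grasp; the last joint's range is limited). The gripper opens to 85 mm and grips with 20 to 120 N. Pads are 22 mm wide; open, the fingers measure 114 mm over their backs; the gripper's body (76 mm by 85 mm) begins 54 mm behind the grasp point. The pads swing forward as they close: fully open they stand 13 mm farther back than shut.
Start: joints at [-56.001, 22.042, 0.453, 0, -68.411, -14.817], TCP at [0.205, -0.59, 0.231] pointing down, gripper open.
Joint ranges: [-179.83, 179.83], [-69.29, 118.12], [-61.27, 80.66], [-181.25, 117.63], [-171.15, -9.14], [-177.46, 177.46]. Speed limits (degrees/s): [159.86, 159.86, 180, 180, 180, 180].

INTERFACE

Orientations are given as [roll, pitch, yaw] about the fixed x, y, z axes, in that order (R = Rz(yaw) Ry(pitch) Rx(roll)).
In Python, from workcell import state, grab_frame, sign_off, look_for, trace, spot_point, grip_point_offset gives the robot as it stands. The module is installed in compiled form; this text tells all that it offers.
- The arm moves only by the shell command python3 -m creep 'ROWS'. ROWS is JSON, a list that holds one entry, the list of rows, each a list of 7 numbers: the closure, from 0 (fully open) to 1 (shut), then the shift along the tool's x, y, z in mm, then the turn, a rotation vector about the tool's x, y, z in rad. In form: [[[hand, tx, ty, tz, rx, ry, rz], ...]]. A call has 1 to 5 rows; each row is the pose to reach, as a shift and turn from the pose commanded when the call began, along the tool's axes at that moment; what a row does not reach only later rows make up. A row lasts 1/12 s, in which the tool goes at most 41.7 mm and 7.16 degrees, less where a joint would pass 70% of its speed; a pose out of reach is approached as far as the arm can. A call with a gripper value outside its range is refused whole. The fingers move at their own pace and stop on an object; the grip force is fixed at half the most. Time passes only in rows, so rows that repeat a pose let the fingers close. It gives the time, the measured TCP pose, the force and the opening at its end, in the units of the state.
- state(): the state, without advancing time (a new reading comes with each control period).
- grab_frame(name): name is "side" or "top" or "wrist"; returns a dict with "color" (384x512x3 uint8, red, green, blue), "fx", "fy", "cx", "cy" (pixels), "xyz" and "attitude" of the camera in the world; the wrist camera has in their place "hand_eye" (4x4, takes a point from camera to tool coordinates, whose origin is the TCP and whose axes are the tool frame's). Camera axes: x right, y down, z forward; pixel columns grow to the right and rows downward; lengths in m; the calibration is good to about 2 mm. A picture is of the moment at which its call begins: read the wrist's pose just before it. There is no depth.
- sign_off(): hands the job in, once; it reports no verdict.
Trained networks look in a picture, given as the dict that the camera call returned (one of the last four; its "shot" number tells which), for a name from the list of things; names that differ only in an ending like _2 or _b are one class to them, and where a whole thing is asked for, a point or a joint stands for the part that bears it (a point fixed in the world has none). Each returns a list of dicts, best first, with "confidence" (0 to 1); they miss things now and then, are a little off and sometimes report something else, mostly with a low value. They report only what shows in the picture. A call takes as long as a camera call. They do not tell look-alikes from the thing itself.
- look_for(query, picture): "point" ([column, row] in pixels, amid what is visible of it).
- trace(query, picture): "pixels" (384x512 bool, what is visible of it) and "point" ([column, row] in pixels, amid what is visible of it).
- spot_point(query, picture): "point" ([column, row] in pixels: a listed point, or the origin of a listed thing).
The state is a dict: "time": time; "qpos": joint angles; "joint_vel": joint speeds; "joint_efforts": joint torques, N m; "position": TCP position; "tcp_rot": TCP orientation; "contact_force": force on the tool from outside, world axes, zero at the start; "moment": the same for the moment, N m; "gripper_width": finger opening in m.
Only numpy, scipy, OpenCV 4.12 (cv2) and the standard library are available. Lean on these libraries where they do the work, as an engineer would, in place of code of your own. Each camera call takes 0.05 s, during which the arm holds its last target. There are 200 camera calls.

TASK

Check-load the force gauge: put both slotted steel weights on its hanger, the larger one first, flat on the hanger's foot, then the smaller one flat on top of it, each pushed in until the hanger's stem stands in the middle of the disc. Turn them so that their two slots point at least a quarter turn apart and neither can slide off, set them down gently without driving the hanger down near its stop, and leave the other things on the bench where they are.

Things in the scene. Friction and masses are not known exactly. Their poses are not given: they have to be found in the camera images.
- large: larger slotted weight, steel, about 0.4 kg: flat disc 84 mm across, 10 mm thick, with an 18 mm wide slot from its centre out through the rim along its -x (closed end: radius 9 mm about the centre). Along +x a web as thick as the disc carries an upright tab 12 mm thick (y), x = 48 to 76 mm, top at z = 46 mm. Origin: centre of the underside; z up. Starts flat on the bench, tab towards the robot
- small: smaller slotted weight, steel, about 0.2 kg: flat disc 64 mm across, 10 mm thick, with the same 18 mm slot along its -x and, on a longer web, the same upright tab along +x (x = 48 to 76 mm, 12 mm thick, top at z = 46 mm). Origin: centre of the underside; z up. Starts flat on the bench, tab towards the robot
- large_tab (a point): grip point in the large weight's tab: x = 62, y = 0, z = 30 mm in the weight's frame; the fingers close across the 12 mm thickness, along the weight's y
- small_tab (a point): grip point in the small weight's tab: x = 62, y = 0, z = 30 mm in the weight's frame
- large_slot (a point): mouth of the large weight's slot, at its rim: x = -42, y = 0, z = 5 mm in the weight's frame
- small_slot (a point): mouth of the small weight's slot, at its rim: x = -32, y = 0, z = 5 mm in the weight's frame
- stand: fixed gauge stand. Origin on the bench, below the stem; base plate x -65 to 120, y -75 to 90 mm, 12 mm high. Column (radius 12 mm, 312 mm tall) on the far side, 105 mm from the stem at 40 degrees from +x towards +y; its arm holds the round gauge head, radius 44 mm, straight above the stem, z 222 to 304 mm. No room under it for an upright gripper on a tab: lean the tool outwards 30 to 40 degrees
- foot (a point): centre of the upper face of the hanger's foot, on the stem axis; 90 mm above the bench when empty. The foot is a flat steel disc of radius 32 mm; the upright stem, 10 mm thick, rises from it into the gauge head and is open to the sides over the 120 mm between foot and head
- hanger (a joint): how far the hanger has sunk in m: 0 empty, grows downwards; spring of 1 mm per newton (some 6 mm with both weights), damped, with a stop at 20 mm
- bottle: bystander: white bottle 54 mm across, 130 mm tall, standing; origin at its underside
- screwdriver: bystander: screwdriver 190 mm long lying on the bench in front of the robot; origin near its middle
- spool: bystander: grey spool 64 mm across, 50 mm tall, standing; origin at its underside
- bin: bystander: open blue bin 100 x 120 x 60 mm; origin at its underside
Mind the look-alikes: they are no part of the job. Leave any red or yellow look-alike of the large alone.

How it is judged:
By the outcome, as a careful person would: the job done as asked, in the order asked, and still so for the second after the job is handed in, with the robot touching nothing.
It also fails if it takes over 72 s, if anything falls off the work surface, if the arm or the gripper's body presses on something with over 40 N, if the wrist force passes 120 N, or if a joint passes its speed limit or range.

## Working session

There is one attempt and no reset: what is moved stays moved. The work goes in short steps, Python scripts to look and compute and a shell command to move; the robot and the scene stay as the last step left them, time stands still between calls to the robot, and variables do not carry over. Pictures are saved under pics/ and viewed, about 8 in all and at most 12, crops included, and the job is handed in when it is done.

```bash
mkdir -p pics; ls; cat > h.py <<'E'
import numpy as np, cv2
from scipy.spatial.transform import Rotation as R
from workcell import *
def Rw(rpy): return R.from_euler('xyz',rpy,degrees=True).as_matrix()
def cam(f,st=None):
    if 'hand_eye' in f:
        T=np.array(f['hand_eye']); A=Rw(st['tcp_rot']); return A@T[:3,:3], A@T[:3,3]+np.array(st['position'])
    a=np.array(f['attitude']); 
    return (Rw(a) if a.shape==(3,) else a), np.array(f['xyz'])
def ray(f,p,st=None):
    M,c=cam(f,st); d=M@np.array([(p[0]-f['cx'])/f['fx'],(p[1]-f['cy'])/f['fy'],1]); return c,d/np.linalg.norm(d)
def onz(f,p,z,st=None):
    c,d=ray(f,p,st); return c+d*(z-c[2])/d[2]
def proj(f,P,st=None):
    M,c=cam(f,st); q=M.T@(np.array(P)-c); return np.array([f['cx']+f['fx']*q[0]/q[2],f['cy']+f['fy']*q[1]/q[2]])
def tri(rs):
    A=0;b=0
    for c,d in rs:
        P=np.eye(3)-np.outer(d,d);A=A+P;b=b+P@c
    return np.linalg.solve(A,b)
def save(f,n,crop=None,s=1):
    im=f['color'][:,:,::-1]
    if crop: im=im[crop[1]:crop[3],crop[0]:crop[2]]
    cv2.imwrite('pics/'+n,cv2.resize(im,None,fx=s,fy=s,interpolation=cv2.INTER_CUBIC))
E
python3 - <<'E'
from h import *
s=state();print(s, grip_point_offset)
fs={n:grab_frame(n) for n in('side','top')}
for n,f in fs.items():
    print(n,f['xyz'],f['attitude'],f['fx'])
    for q in ['large','small','large_tab','small_tab','large_slot','small_slot','stand','foot','bottle','screwdriver','spool','bin']:
        print(q,[(np.round(d['point'],1).tolist(),round(d['confidence'],2)) for d in spot_point(q,f)[:4]])
cv2.imwrite('pics/a.png',np.vstack([fs['side']['color'],fs['top']['color']])[:,:,::-1])
im=np.hstack([fs['side']['color'],fs['top']['color']])[:,:,::-1]
cv2.imwrite('pics/a.png',cv2.resize(im,(800,300)))
save(fs['top'],'top.png',None,1.5);save(fs['side'],'side.png',None,1.5)
E
```

```text
pics
{'time': 0.0, 'qpos': array([-5.60023270e+01,  2.20888957e+01,  3.75096305e-01, -3.00057398e-02,
       -6.84110300e+01, -1.48154384e+01]), 'joint_vel': array([ 0.0935221 , -0.03074387,  0.01204946, -0.08789184, -0.03434031,
        0.03197248]), 'joint_efforts': array([-3.59194919e-04, -3.92288983e+01,  1.88404459e+01,  4.18633595e+00,
       -4.64828394e-03,  1.51984852e-05]), 'position': array([ 0.20515531, -0.58970882,  0.23020663]), 'tcp_rot': array([-1.79995030e+02, -1.27810257e-01,  1.09171158e+02]), 'contact_force': array([ 0.13457985,  0.64710448, -0.20666501]), 'moment': array([ 0.01508728, -0.03042484, -0.01089449]), 'gripper_width': 0.08544099805021696} 0.0187
side [0.36396792 0.77174373 0.71131725] [-126.78063966    1.24316198 -168.23523679] 435.10580359562255
large [([279.1, 155.6], 0.97), ([289.2, 133.1], 0.85), ([322.4, 183.4], 0.83), ([332.9, 136.6], 0.76)]
small [([219.9, 301.2], 0.91)]
large_tab [([327.7, 136.1], 0.95), ([297.0, 151.0], 0.93), ([268.7, 128.5], 0.9), ([247.8, 179.9], 0.36)]
small_tab [([253.4, 283.8], 0.58)]
large_slot [([263.9, 158.3], 0.95), 
[... 403 characters left out ...]
-0.17231471  -88.30241841] 484.52704187624914
large [([404.4, 194.5], 0.91), ([407.0, 260.9], 0.82), ([343.2, 200.1], 0.65), ([306.2, 250.1], 0.58)]
small [([137.0, 180.7], 0.78), ([143.6, 205.3], 0.5)]
large_tab [([385.8, 250.0], 0.87), ([393.5, 180.1], 0.7), ([347.4, 226.4], 0.63), ([280.2, 240.8], 0.61)]
small_tab [([146.6, 202.0], 0.61), ([342.5, 201.7], 0.35)]
large_slot [([413.9, 212.0], 0.96), ([342.4, 184.3], 0.8), ([424.0, 267.9], 0.74)]
small_slot [([136.8, 168.6], 0.84)]
stand [([250.8, 184.1], 0.89)]
foot [([252.3, 176.3], 0.44), ([375.1, 142.9], 0.31)]
bottle [([376.7, 145.2], 0.92)]
screwdriver [([229.1, 247.6], 0.75)]
spool [([324.9, 131.0], 0.87)]
bin [([124.8, 118.9], 0.63)]
```

View pics/top.png

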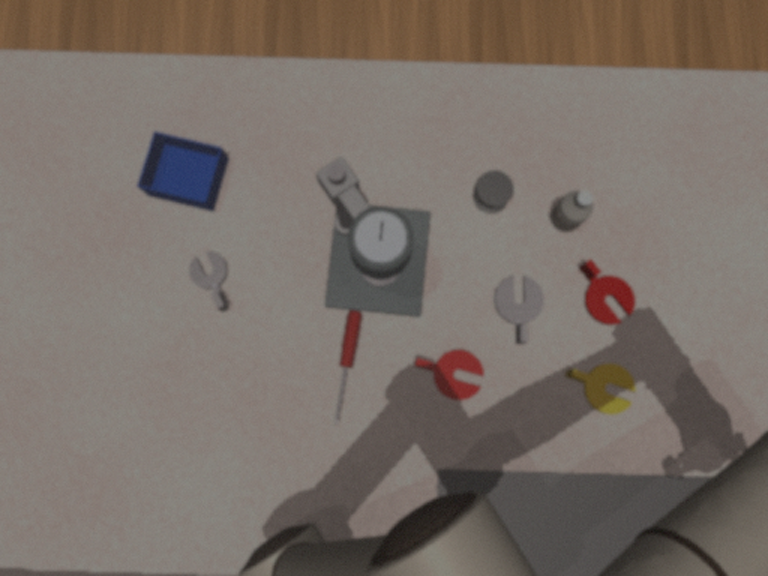

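View pics/side.png

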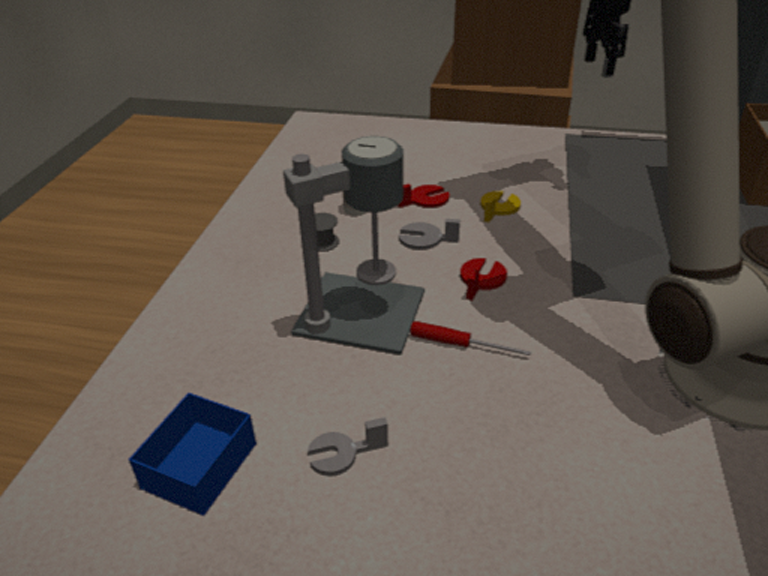

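```bash
cat > fit.py <<'E'
from h import *
from scipy.optimize import least_squares
PT={'large':{'large':(0,0,0),'large_tab':(.062,0,.03),'large_slot':(-.042,0,.005)},
'small':{'small':(0,0,0),'small_tab':(.062,0,.03),'small_slot':(-.032,0,.005)},
'stand':{'stand':(0,0,0),'foot':(0,0,.09)}}
def fit(name,frames,x0,sts=None,z=0,free=True,gate=25):
    sts=sts or [None]*len(frames); obs=[]
    def W(x,m): return np.array([x[0],x[1],z])+R.from_euler('z',x[2]).apply(m)
    for f,s in zip(frames,sts):
        for q,m in PT[name].items():
            pr=proj(f,W(x0,m),s)
            c=[d for d in spot_point(q,f) if np.linalg.norm(np.array(d['point'])-pr)<gate and d['confidence']>.3]
            if c:
                d=min(c,key=lambda d:np.linalg.norm(np.array(d['point'])-pr)); obs.append((f,s,m,np.array(d['point']),q))
    r=least_squares(lambda x:np.concatenate([proj(f,W(x,m),s)-p for f,s,m,p,q in obs]),x0,loss='soft_l1',f_scale=2,x_scale=[.01,.01,.1])
    for f,s,m,p,q in obs: print('  ',q,np.round(proj(f,W(r.x,m),s)-p,1))
    print(name,np.round(r.x[:2],4),'yaw',round(np.degrees(r.x[2]),1)); return r.x
E
python3 - <<'E'
from fit import *
t=grab_frame('top');s=grab_frame('side')
for n,c,ta in[('large',(346,199),(347,222)),('small',(139,180),(148,202))]:
    a=onz(t,c,.01);b=onz(t,ta,.04);d=b-a
    x=fit(n,[t,s],[a[0],a[1],np.arctan2(d[1],d[0])])
a=onz(t,(252,184),0)
fit('stand',[t,s],[a[0],a[1],0])
# stand base corners top pic (px/1.5)
for p in [(357,205),(431,210),(419,316),(326,306)]: print(p,onz(t,np.array(p)/1.5,.012).round(4))
print('column foot side', onz(s,np.array((317,320))/1.5,.012).round(4))
for n,p in[('bottle',None),('spool',None),('bin',None),('screwdriver',None)]:
    print(n,[onz(f,spot_point(n,f)[0]['point'],0).round(3) for f in(t,s) if spot_point(n,f)])
A=save(t,'c1.png',(310,170,440,290),5)
E
```

```text
large [0.8 0.4]
   large_tab [-0.7 -2.3]
   large_slot [-0.1 -1.6]
   large [1.6 0.9]
   large_tab [ 5.9 -0.8]
   large_slot [-0.4  0.2]
large [ 0.5162 -0.2817] yaw 183.7
   small [ 0.7 -0.3]
   small_tab [ 0.3 -2.6]
   small_slot [-1.7  0. ]
   small [ 1.3 -0.5]
   small_tab [-1.   2.3]
   small_slot [ 1.7 -0.8]
small [0.5496 0.2485] yaw -155.9
   stand [ 4.1 -0.3]
   foot [-1.4 -0.5]
   stand [-0.4  0.5]
   foot [1.2 0.6]
stand [ 0.55   -0.0448] yaw 0.0
(357, 205) [ 0.6727 -0.0024  0.012 ]
(431, 210) [ 0.6677 -0.1312  0.012 ]
(419, 316) [ 0.4821 -0.1143  0.012 ]
(326, 306) [0.4944 0.044  0.012 ]
column foot side [0.6422 0.0008 0.012 ]
bottle [array([ 0.666, -0.366,  0.   ]), array([ 0.669, -0.39 ,  0.   ])]
spool [array([ 0.707, -0.23 ,  0.   ]), array([ 0.697, -0.235,  0.   ])]
bin [array([ 0.722,  0.301, -0.   ]), array([0.728, 0.292, 0.   ])]
screwdriver [array([0.395, 0.015, 0.   ]), array([0.399, 0.011, 0.   ])]
```

View pics/c1.png

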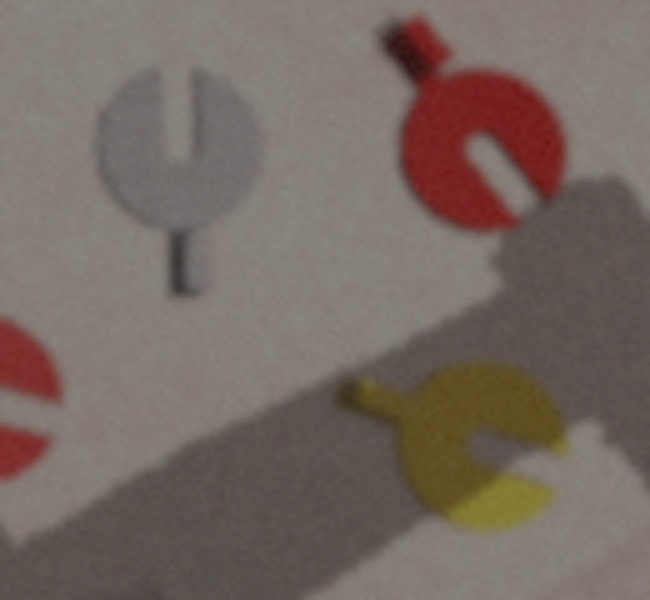

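```bash
cat > plan.py <<'E'
from fit import *
def pose(wxyz,yaw,lean=35,flip=False,back=0,gz=.030,gx=.062):
    """TCP pose with the weight (origin wxyz, yaw deg) in the grip; back = mm withdrawn along the tool"""
    th=np.radians(yaw);u=np.array([np.cos(th),np.sin(th),0]);L=np.radians(lean)
    z=-u*np.sin(L)-np.array([0,0,np.cos(L)]);x=np.array([np.sin(th),-np.cos(th),0])*(-1 if flip else 1)
    M=np.column_stack([x,np.cross(z,x),z])
    return np.array(wxyz)+u*gx+[0,0,gz]+z*(grip_point_offset-back/1000),M
def rel(targets,st=None):
    st=st or state();p,M=np.array(st['position']),Rw(st['tcp_rot'])
    for q,N in targets:
        d=M.T@(q-p)*1000;r=R.from_matrix(M.T@N).as_rotvec()
        print('row',d.round(1).tolist(),r.round(3).tolist(),'| dist %.0f rows %.1f ang %.0f rows %.1f'%(np.linalg.norm(d),np.linalg.norm(d)/41.7,np.degrees(np.linalg.norm(r)),np.degrees(np.linalg.norm(r))/7.16),'to',q.round(3))
        p,M=q,N
E
python3 - <<'E'
from plan import *
for fl in (0,1):
    a=pose([.516,-.282,0],183.7,flip=fl,back=110); b=(np.array([.33,-.44,.23]),a[1])
    rel([b,a])
E
```

```text
row [101.0, 167.1, 1.3] [-0.607, -0.083, 0.262] | dist 195 rows 4.7 ang 38 rows 5.3 to [ 0.33 -0.44  0.23]
row [145.7, -5.1, 149.3] [0.0, 0.0, 0.0] | dist 209 rows 5.0 ang 0 rows 0.0 to [ 0.402 -0.289  0.105]
row [101.0, 167.1, 1.3] [0.118, -0.866, -2.748] | dist 195 rows 4.7 ang 165 rows 23.1 to [ 0.33 -0.44  0.23]
row [-145.7, 5.1, 149.3] [0.0, 0.0, 0.0] | dist 209 rows 5.0 ang 0 rows 0.0 to [ 0.402 -0.289  0.105]
```

```bash
python3 -m creep '[[[0,101,167,1,-0.607,-0.083,0.262],[0,101,167,1,-0.607,-0.083,0.262],[0,101,167,1,-0.607,-0.083,0.262],[0,101,167,1,-0.607,-0.083,0.262],[0,101,167,1,-0.607,-0.083,0.262]]]'
python3 - <<'E'
from plan import *
rel([pose([.516,-.282,0],183.7,back=110)])
E
```

```text
time: 3.42
position: [0.3318, -0.4379, 0.2316]
tcp_rot: [146.8, 0.3, 94.6]
contact_force: [-0.5, 0.2, -0.3]
gripper_width: 0.0859
row [143.2, -0.7, 150.2] [-0.031, -0.004, 0.016] | dist 208 rows 5.0 ang 2 rows 0.3 to [ 0.402 -0.289  0.105]
```

```bash
python3 -m creep '[[[0,143,-1,150,-0.031,-0.004,0.016],[0,143,-1,150,-0.031,-0.004,0.016],[0,143,-1,150,-0.031,-0.004,0.016],[0,143,-1,150,-0.031,-0.004,0.016],[0,143,-1,150,-0.031,-0.004,0.016]]]'
python3 - <<'E'
from plan import *
s=state();w=grab_frame('wrist');t=grab_frame('top')
print(s['time'],np.round(s['qpos']),w['hand_eye'])
x=fit('large',[w],[.516,-.282,np.radians(183.7)],[s],gate=60)
x=fit('large',[w,t],[.516,-.282,np.radians(183.7)],[s,None],gate=60)
save(w,'w1.png',None,1.2)
rel([pose([x[0],x[1],0],np.degrees(x[2]),back=30),pose([x[0],x[1],0],np.degrees(x[2]),back=0)])
E
```

```text
time: 3.83
position: [0.3988, -0.2903, 0.1026]
tcp_rot: [145.4, 0.1, 93.7]
contact_force: [0.8, -0.1, -0.2]
gripper_width: 0.0851
3.8333 [-36.  12. -29. -47. -30. -12.] [[ 9.99999800e-01 -3.13169634e-04 -5.48888675e-04  1.02071129e-04]
 [ 4.46199402e-04  9.64973722e-01  2.62346178e-01 -6.60681356e-02]
 [ 4.47504290e-04 -2.62346371e-01  9.64973669e-01 -1.42378053e-01]
 [ 0.00000000e+00  0.00000000e+00  0.00000000e+00  1.00000000e+00]]
   large [3.5 0.9]
   large_tab [-0.6 -0.1]
   large_slot [-1.4 -0.9]
large [ 0.5159 -0.2827] yaw 183.3
   large [3.  0.3]
   large_tab [-0.6 -1. ]
   large_slot [-2.1 -1.4]
   large [-2.  -1.1]
   large_tab [ 0.5 -2.2]
large [ 0.5148 -0.2833] yaw 182.8
row [2.9, 2.8, 80.2] [-0.006, -0.008, 0.013] | dist 80 rows 1.9 ang 1 rows 0.1 to [ 0.446 -0.287  0.039]
row [-0.0, 0.0, 30.0] [0.0, 0.0, 0.0] | dist 30 rows 0.7 ang 0 rows 0.0 to [ 0.464 -0.286  0.015]
```

View pics/w1.png

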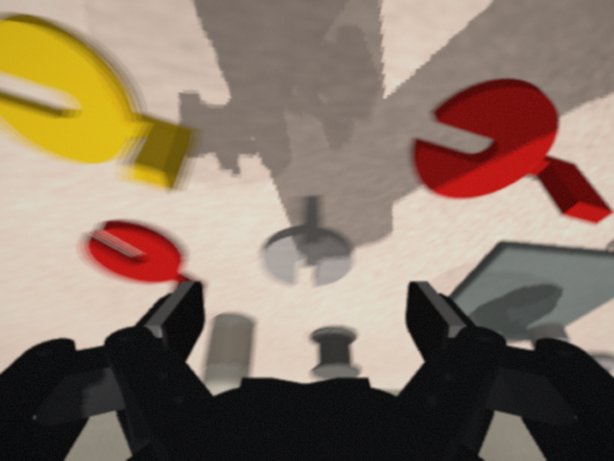

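```bash
python3 -m creep '[[[0,3,2.5,40,-0.006,-0.004,0.01],[0,3,2.5,80,-0.006,-0.004,0.01],[0,3,2.5,109,-0.006,-0.004,0.01],[0,3,2.5,109,-0.006,-0.004,0.01],[0.6,3,2.5,109,-0.006,-0.004,0.01]]]'
python3 -m creep '[[[1,0,0,0,0,0,0],[1,0,0,0,0,0,0],[1,0,0,0,0,0,0],[1,0,0,0,0,0,0],[1,0,0,0,0,0,0]]]'
python3 - <<'E'
from plan import *
rel([pose([.5155,-.283,0],183.2)])
E
```

```text
time: 4.8
position: [0.4619, -0.2848, 0.0132]
tcp_rot: [145.2, -0.3, 93.1]
contact_force: [0.7, -0.4, 0.7]
gripper_width: 0.0754
time: 5.22
position: [0.4624, -0.2848, 0.016]
tcp_rot: [144.9, -0.1, 93.1]
contact_force: [-2.1, -1.7, 4.2]
gripper_width: 0.0123
row [-1.2, 0.8, 2.1] [0.001, -0.0, -0.002] | dist 3 rows 0.1 ang 0 rows 0.0 to [ 0.464 -0.286  0.015]
```

```bash
python3 - <<'E'
from plan import *
s=state();p,M=np.array(s['position']),Rw(s['tcp_rot'])
u=lambda a:np.array([np.cos(np.radians(a)),np.sin(np.radians(a)),0])
S=np.array([.55,-.045,0])
# actual weight pose in grip: approx planned
e=p-pose([.5155,-.283,0],183.2)[0]
tg=lambda w,y:(pose(w,y)[0],pose(w,y)[1])
rel([(p+[0,0,.12],M),tg(S+.1*u(235)+[0,0,.12],235)])
E
```

```text
row [0.2, 68.9, -98.2] [0.0, 0.0, 0.0] | dist 120 rows 2.9 ang 0 rows 0.0 to [ 0.462 -0.285  0.136]
row [115.6, 5.0, 5.2] [0.001, 0.519, -0.742] | dist 116 rows 2.8 ang 52 rows 7.2 to [ 0.463 -0.169  0.135]
```

```bash
python3 -m creep '[[[1,0,6,-8,0,0,0],[1,0,23,-33,0,0,0],[1,0,46,-66,0,0,0],[1,0,69,-98,0,0,0],[1,0,69,-98,0,0,0]]]'
python3 -m creep '[[[1,17,1,1,0,0.074,-0.106],[1,34,2,2,0,0.148,-0.212],[1,51,3,3,0,0.222,-0.318],[1,68,4,4,0,0.296,-0.424],[1,85,4,4,0,0.37,-0.53]]]'
python3 - <<'E'
from plan import *
u=lambda a:np.array([np.cos(np.radians(a)),np.sin(np.radians(a)),0])
S=np.array([.55,-.045,0])
rel([pose(S+.1*u(235)+[0,0,.12],235)])
print(state()['qpos'].round())
E
```

```text
time: 5.63
position: [0.4655, -0.2863, 0.1429]
tcp_rot: [144.4, 0.4, 93.3]
contact_force: [0.7, -0.6, -2.8]
gripper_width: 0.0114
time: 6.05
position: [0.4625, -0.1987, 0.1331]
tcp_rot: [145.0, -0.2, 129.2]
contact_force: [0.5, -0.9, -3.7]
gripper_width: 0.0112
row [22.6, 16.7, 9.9] [0.001, 0.155, -0.227] | dist 30 rows 0.7 ang 16 rows 2.2 to [ 0.463 -0.169  0.135]
[-28.  15. -19. -44. -50.   5.]
```

```bash
python3 -m creep '[[[1,11,8,5,0,0.075,-0.11],[1,22,17,10,0,0.155,-0.227],[1,22,17,10,0,0.155,-0.227],[1,22,17,10,0,0.155,-0.227],[1,22,17,10,0,0.155,-0.227]]]'
python3 - <<'E'
from plan import *
s=state();fs=[grab_frame(n) for n in('wrist','side','top')]
print(s['position'],s['tcp_rot'])
for f in fs:
    for q in ['foot','large','large_tab','large_slot','hanger','stand']:
        print(q,[(np.round(d['point'],1).tolist(),round(d['confidence'],2)) for d in spot_point(q,f)[:5]] if q!='hanger' else '')
ims=[f['color'] for f in fs]
cv2.imwrite('pics/w2.png',cv2.resize(np.hstack([ims[0],ims[1][80:340,150:450].repeat(1,0) if 0 else cv2.resize(ims[1][100:250,180:380],(512,384),interpolation=cv2.INTER_CUBIC)])[:,:,::-1],(800,300)))
S=[.55,-.045]
for z in (.09,.222): print([proj(f,S+[z],s if i==0 else None).round(1) for i,f in enumerate(fs)])
# predicted weight points
P0,M0=pose([0,0,0],235);Mw=Rw(s['tcp_rot']);O=R.from_euler('z',235,degrees=True).as_matrix()
def wp(m): return s['position']+Mw@M0.T@(O@np.array(m)-P0)
for m in [(0,0,0),(.062,0,.03),(-.042,0,.005)]: print(m,wp(m).round(4),[proj(f,wp(m),s if i==0 else None).round(1) for i,f in enumerate(fs)])
E
```

```text
time: 6.47
position: [0.4647, -0.1702, 0.1347]
tcp_rot: [145.0, 0.0, 144.6]
contact_force: [0.6, 0.3, -2.9]
gripper_width: 0.0111
[ 0.46465806 -0.17024737  0.13474435] [1.44983579e+02 3.35630309e-02 1.44577013e+02]
foot []
large [([337.7, 28.7], 0.65), ([252.5, 258.4], 0.61)]
large_tab [([255.9, 256.3], 0.96)]
large_slot []
hanger 
stand [([256.2, 206.5], 0.86)]
foot [([251.7, 180.0], 0.81), ([129.8, 305.7], 0.42)]
large [([325.6, 182.2], 0.89), ([288.6, 133.1], 0.79), ([334.5, 136.7], 0.74), ([290.3, 135.7], 0.64), ([278.6, 151.1], 0.59)]
large_tab [([329.6, 136.5], 0.87), ([291.9, 135.8], 0.7), ([317.8, 187.4], 0.62), ([264.0, 127.7], 0.56)]
large_slot [([266.9, 160.6], 0.95), ([323.9, 171.5], 0.87), ([297.7, 128.0], 0.66), ([339.6, 127.4], 0.56)]
hanger 
stand [([253.9, 207.8], 0.81)]
foot [([254.6, 178.2], 0.58)]
large [([402.6, 197.0], 0.98), ([303.4, 249.5], 0.88), ([287.4, 200.6], 0.74)]
large_tab [([392.9, 180.8], 0.83), ([280.9, 237.7], 0.7), ([310.7, 215.6], 0.69)]
large_slot [([418.0, 210.1], 0.95), ([321.6, 253.1], 0.83), ([271.3, 188.2], 0.68)]
hanger 
stand [([255.4, 183.6], 0.71), ([137.4, 181.7], 0.51)]
[array([257.1, 274.9]), array([251.1, 180.9]), array([252.8, 178.2])]
[array([258.2, 439.9]), array([249.8, 133. ]), array([252.7, 167.3])]
(0, 0, 0) [ 0.4944 -0.1285  0.1201] [array([254.3, 257.7]), array([279.7, 153.7]), array([288. , 200.5])]
(0.062, 0, 0.03) [ 0.4584 -0.179   0.1501] [array([254.4, 255.9]), array([297.1, 134.3]), array([311. , 215.2])]
(-0.042, 0, 0.005) [ 0.5187 -0.0942  0.1251] [array([254.3, 286.6]), array([267.6, 158.7]), array([273.6, 189.4])]
```

View pics/w2.png

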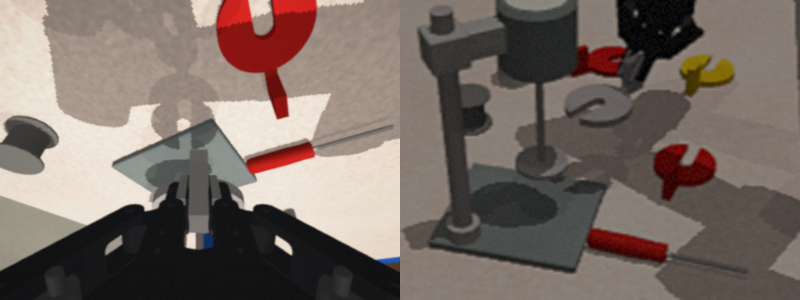

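```bash
cat > nav.py <<'E'
from plan import *
u=lambda a:np.array([np.cos(np.radians(a)),np.sin(np.radians(a)),0])
S=np.array([.551,-.046,0])
E
python3 - <<'E'
from nav import *
rel([pose(S+.055*u(235)+[0,0,.106],235),pose(S+[0,0,.106],235)])
E
```

```text
row [1.2, 28.1, 37.7] [0.001, 0.004, -0.004] | dist 47 rows 1.1 ang 0 rows 0.0 to [ 0.49  -0.133  0.121]
row [-0.0, 45.1, 31.5] [0.0, 0.0, 0.0] | dist 55 rows 1.3 ang 0 rows 0.0 to [ 0.522 -0.088  0.121]
```

```bash
python3 -m creep '[[[1,0.4,9,12,0,0,0],[1,0.8,18,25,0,0.004,-0.004],[1,1.2,28,38,0,0.004,-0.004],[1,1.2,28,38,0,0.004,-0.004],[1,1.2,28,38,0,0.004,-0.004]]]'
python3 - <<'E'
from nav import *
s=state();f=grab_frame('side');t=grab_frame('top')
Mw=Rw(s['tcp_rot']);P0,M0=pose([0,0,0],235);O=R.from_euler('z',235,degrees=True).as_matrix()
wp=lambda m:s['position']+Mw@M0.T@(O@np.array(m)-P0)
print(s['position'].round(4),wp((0,0,0)))
for n,g in(('side',f),('top',t)):
  for q,m in PT['large'].items(): print(n,q,proj(g,wp(m)).round(1),[np.round(d['point'],1).tolist() for d in spot_point(q,g) if np.linalg.norm(d['point']-proj(g,wp(m)))<15])
  print('foot',proj(g,S+[0,0,.09]).round(1),[np.round(d['point'],1).tolist() for d in spot_point('foot',g)[:1]])
a=cv2.resize(f['color'][115:205,215:335],(480,360),interpolation=cv2.INTER_CUBIC);b=cv2.resize(t['color'][130:220,215:335],(480,360),interpolation=cv2.INTER_CUBIC)
cv2.imwrite('pics/w3.png',cv2.resize(np.hstack([a,b])[:,:,::-1],(800,300)))
E
```

```text
time: 7.78
position: [0.49, -0.1324, 0.1201]
tcp_rot: [145.0, 0.0, 145.1]
contact_force: [0.2, -0.4, -3.5]
gripper_width: 0.0108
[ 0.49   -0.1324  0.1201] [ 0.51939298 -0.09039638  0.10548884]
side large [267.  166.2] [[266.0, 164.3]]
side large_tab [284.7 146.1] [[275.4, 146.6]]
side large_slot [254.6 171.5] [[252.5, 172.8]]
foot [250.8 180.6] [[249.2, 181.1]]
top large [271.6 190.3] [[271.1, 191.9]]
top large_tab [293.9 204.3] [[293.6, 204.8]]
top large_slot [257.4 179.5] [[255.0, 177.9]]
foot [253.3 177.8] [[252.8, 179.8]]
```

View pics/w3.png

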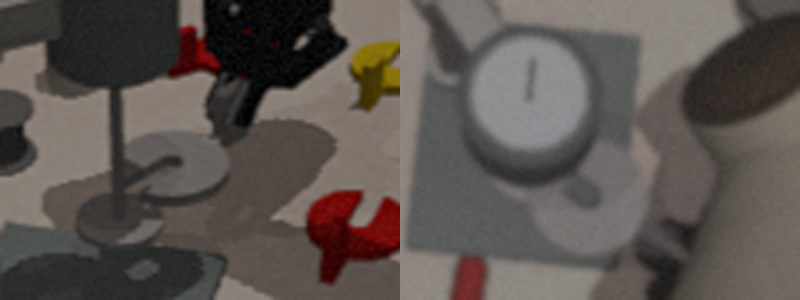

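```bash
python3 -m creep '[[[1,0,7,5,0,0,0],[1,0,14,10,0,0,0],[1,0,21,15,0,0,0],[1,0,28,19.5,0,0,0],[1,0,28,19.5,0,0,0]]]'
python3 -m creep '[[[1,0,5,3.5,0,0,0],[1,0,10,7,0,0,0],[1,0,14,10,0,0,0],[1,0,17,12,0,0,0],[1,0,17,12,0,0,0]]]'
python3 - <<'E'
from nav import *
s=state();f=grab_frame('side');t=grab_frame('top')
Mw=Rw(s['tcp_rot']);P0,M0=pose([0,0,0],235);O=R.from_euler('z',235,degrees=True).as_matrix()
wp=lambda m:s['position']+Mw@M0.T@(O@np.array(m)-P0)
print(s['position'].round(4),wp((0,0,0)),wp((0,0,0))-S)
for n,g in(('side',f),('top',t)):
  for q,m in PT['large'].items(): print(n,q,proj(g,wp(m)).round(1),[np.round(d['point'],1).tolist() for d in spot_point(q,g) if np.linalg.norm(d['point']-proj(g,wp(m)))<15])
  print('foot',proj(g,S+[0,0,.09]).round(1),[np.round(d['point'],1).tolist() for d in spot_point('foot',g)[:1]])
a=cv2.resize(f['color'][130:205,205:305],(800,600),interpolation=cv2.INTER_CUBIC)
cv2.imwrite('pics/w4.png',a[:,:,::-1])
E
```

```text
time: 8.7
position: [0.5105, -0.1032, 0.1207]
tcp_rot: [144.9, 0.0, 145.1]
contact_force: [0.2, 0.0, -3.6]
gripper_width: 0.0112
time: 9.12
position: [0.5219, -0.0873, 0.1205]
tcp_rot: [144.9, 0.0, 145.0]
contact_force: [0.0, -0.4, -3.3]
gripper_width: 0.0112
[ 0.5219 -0.0873  0.1205] [ 0.55131406 -0.04527054  0.10589129] [0.00031406 0.00072946 0.10589129]
side large [250.5 175.4] [[250.0, 173.2]]
side large_tab [268.9 154.6] [[263.5, 157.1]]
side large_slot [237.2 181.1] [[235.0, 182.8]]
foot [250.8 180.6] [[251.6, 179.4]]
top large [253.  176.4] [[251.4, 176.5]]
top large_tab [274.5 189.9] [[276.1, 194.1]]
top large_slot [238.8 165.7] []
foot [253.3 177.8] []
```

View pics/w4.png

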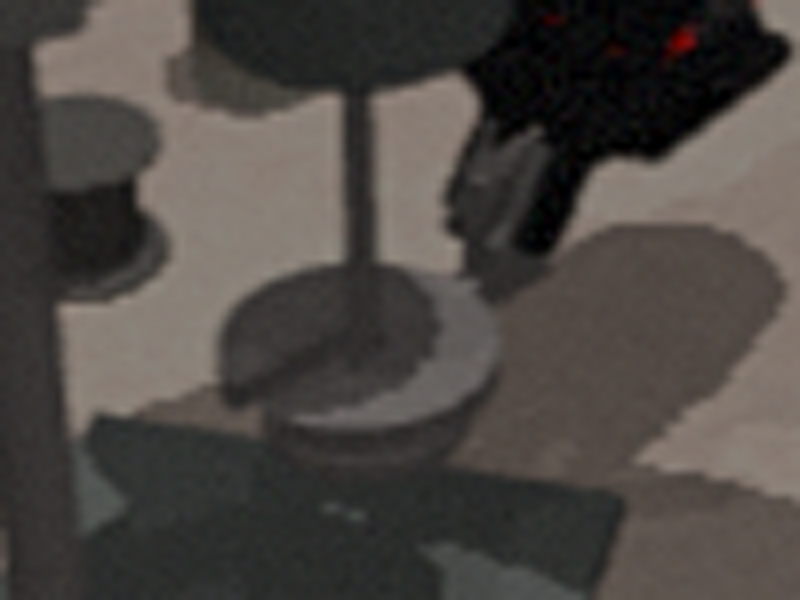

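```bash
python3 -m creep '[[[1,0,-1.7,2.5,0,0,0],[1,0,-3.4,5,0,0,0],[1,0,-5.2,7.4,0,0,0],[1,0,-6.9,9.8,0,0,0],[1,0,-6.9,9.8,0,0,0]]]'
python3 -m creep '[[[1,0,-0.6,0.8,0,0,0],[1,0,-1.1,1.6,0,0,0],[1,0,-1.7,2.5,0,0,0],[1,0,-2.3,3.3,0,0,0],[1,0,-2.3,3.3,0,0,0]]]'
```

```text
time: 10.03
position: [0.5211, -0.0878, 0.1075]
tcp_rot: [145.0, -0.1, 145.0]
contact_force: [-0.4, -0.7, -3.7]
gripper_width: 0.0108
time: 10.45
position: [0.5217, -0.088, 0.1046]
tcp_rot: [144.9, 0.1, 145.0]
contact_force: [-1.1, -1.0, -1.2]
gripper_width: 0.0112
```

```bash
python3 -m creep '[[[1,0,-0.4,0.6,0,0,0],[1,0,-0.8,1.1,0,0,0],[1,0,-0.8,1.1,0,0,0],[1,0,-0.8,1.1,0,0,0],[1,0,-0.8,1.1,0,0,0]]]'
python3 - <<'E'
from nav import *
s=state();print(s['contact_force'],s['moment'],s['position'])
E
```

```text
time: 10.87
position: [0.5217, -0.088, 0.1033]
tcp_rot: [144.9, 0.1, 145.0]
contact_force: [-0.9, -1.9, -1.0]
gripper_width: 0.0111
[-0.89907371 -1.88843408 -1.02483676] [-1.19444227  0.95735179  0.09177569] [ 0.52170324 -0.08803359  0.10333101]
```

```bash
python3 -m creep '[[[1,0,-0.6,0.8,0,0,0],[1,0,-0.6,0.8,0,0,0],[0.9,0,-0.6,0.8,0,0,0],[0.8,0,-0.6,0.8,0,0,0],[0.6,0,-0.6,0.8,0,0,0]]]'
python3 -m creep '[[[0.5,0,0,0,0,0,0],[0.5,0,0,0,0,0,0],[0.5,0,0,-5,0,0,0],[0.5,0,0,-25,0,0,0],[0.5,0,0,-55,0,0,0]]]'
python3 -m creep '[[[0.5,0,0,-40,0,0,0],[0.5,0,0,-65,0,0,0],[0.3,0,0,-65,0,0,0],[0,0,0,-65,0,0,0],[0,0,0,-65,0,0,0]]]'
python3 - <<'E'
from nav import *
s=state();f=grab_frame('side');t=grab_frame('top');w=grab_frame('wrist')
print(s['qpos'].round())
for z in (.086,): fit('large',[f,t,w],[S[0],S[1],np.radians(235)],[None,None,s],z=z)
fit('small',[f,t],[.5496,.2485,np.radians(204)])
a=cv2.resize(f['color'][130:205,205:305],(400,300),interpolation=cv2.INTER_CUBIC)
b=cv2.resize(w['color'],(400,300))
cv2.imwrite('pics/w5.png',np.hstack([a,b])[:,:,::-1])
u2=pose([.5496,.2485,0],204,flip=True,back=110)
rel([u2]);rel([pose([.5496,.2485,0],204,back=110)])
E
```

```text
time: 11.28
position: [0.5219, -0.0879, 0.1023]
tcp_rot: [144.9, 0.1, 145.0]
contact_force: [-0.1, -0.2, -0.4]
gripper_width: 0.0282
time: 11.7
position: [0.5023, -0.113, 0.1458]
tcp_rot: [145.0, -0.3, 145.1]
contact_force: [-0.2, -0.5, -0.3]
gripper_width: 0.0427
time: 12.12
position: [0.4816, -0.1441, 0.2]
tcp_rot: [144.9, -0.0, 145.0]
contact_force: [0.2, 0.7, -0.3]
gripper_width: 0.0769
[-21.  12. -13. -39. -62.   4.]
   large [-0.2  3.5]
   large_tab [ 5.8 -0.3]
   large_slot [3.6 0.6]
   large [ 0.7 -2.2]
   large_tab [-2.1 -1.5]
   large_tab [-0.3 -0.4]
   large_slot [-0.5  0.1]
large [ 0.5516 -0.0434] yaw 235.4
   small [-0.1  2.8]
   small_tab [-0.3  0.8]
   small_slot [ 0.3 -2.1]
   small [3.7 0.6]
   small_tab [ 0.4 -1.1]
   small_slot [-1.6  0.4]
small [0.5536 0.2465] yaw 202.7
row [229.0, 160.2, 229.0] [0.424, 0.001, -2.667] | dist 361 rows 8.7 ang 155 rows 21.6 to [0.445 0.202 0.105]
row [229.0, 160.2, 229.0] [0.001, -0.31, 0.443] | dist 361 rows 8.7 ang 31 rows 4.3 to [0.445 0.202 0.105]
```

View pics/w5.png

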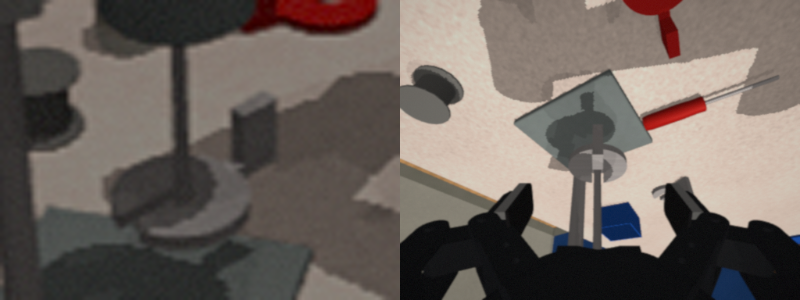

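```bash
python3 - <<'E'
from nav import *
D=lambda a:R.from_euler('xyz',[180,0,a],degrees=True).as_matrix()
rel([(np.array([.40,-.16,.27]),D(145)),(np.array([.41,.02,.27]),D(179)),(np.array([.44,.18,.25]),D(214)),(np.array([.44,.18,.25]),D(249)),(np.array([.44,.18,.25]),D(284)),(np.array([.44,.2,.25]),D(293)),pose([.5525,.2475,.08],203,lean=30,flip=True)])
E
```

```text
row [58.2, -8.9, -91.3] [0.612, 0.001, 0.0] | dist 109 rows 2.6 ang 35 rows 4.9 to [ 0.4  -0.16  0.27]
row [95.1, 153.2, 0.0] [-0.0, 0.0, -0.593] | dist 180 rows 4.3 ang 34 rows 4.7 to [0.41 0.02 0.27]
row [-27.2, 160.5, 20.0] [-0.0, 0.0, -0.611] | dist 164 rows 3.9 ang 35 rows 4.9 to [0.44 0.18 0.25]
row [0.0, 0.0, 0.0] [-0.0, 0.0, -0.611] | dist 0 rows 0.0 ang 35 rows 4.9 to [0.44 0.18 0.25]
row [0.0, 0.0, 0.0] [0.0, 0.0, -0.611] | dist 0 rows 0.0 ang 35 rows 4.9 to [0.44 0.18 0.25]
row [-19.4, -4.8, -0.0] [-0.0, 0.0, -0.157] | dist 20 rows 0.5 ang 9 rows 1.3 to [0.44 0.2  0.25]
row [0.2, -69.5, 156.2] [0.524, -0.0, -0.0] | dist 171 rows 4.1 ang 30 rows 4.2 to [0.504 0.227 0.094]
```

```bash
python3 -m creep '[[[0,58,-9,-91,0.612,0,0],[0,58,-9,-91,0.612,0,0],[0,58,-9,-91,0.612,0,0],[0,58,-9,-91,0.612,0,0],[0,58,-9,-91,0.612,0,0]]]'
python3 -m creep '[[[0,95,153,0,0,0,-0.593],[0,95,153,0,0,0,-0.593],[0,95,153,0,0,0,-0.593],[0,95,153,0,0,0,-0.593],[0,95,153,0,0,0,-0.593]]]'
python3 -m creep '[[[0,-27,160,20,0,0,-0.611],[0,-27,160,20,0,0,-0.611],[0,-27,160,20,0,0,-0.611],[0,-27,160,20,0,0,-0.611],[0,-27,160,20,0,0,-0.611]]]'
python3 -m creep '[[[0,0,0,0,0,0,-0.611],[0,0,0,0,0,0,-0.611],[0,0,0,0,0,0,-0.611],[0,0,0,0,0,0,-0.611],[0,0,0,0,0,0,-0.611]]]'
python3 -m creep '[[[0,0,0,0,0,0,-0.611],[0,0,0,0,0,0,-0.611],[0,0,0,0,0,0,-0.611],[0,0,0,0,0,0,-0.611],[0,0,0,0,0,0,-0.611]]]'
python3 - <<'E'
from nav import *
print(state()['qpos'].round(),state()['time'])
rel([pose([.5525,.2475,.08],203,lean=30,flip=True)])
E
```

```text
time: 13.43
position: [0.4005, -0.1603, 0.2727]
tcp_rot: [-179.8, 0.5, 145.0]
contact_force: [-0.3, -0.6, -1.8]
gripper_width: 0.0852
time: 13.85
position: [0.4103, 0.0237, 0.2699]
tcp_rot: [180.0, 0.1, 179.6]
contact_force: [1.0, 0.1, -0.7]
gripper_width: 0.0855
time: 14.27
position: [0.441, 0.1844, 0.2482]
tcp_rot: [-180.0, -0.0, -145.4]
contact_force: [-0.6, -0.5, 0.3]
gripper_width: 0.0856
time: 14.68
position: [0.4399, 0.1794, 0.2494]
tcp_rot: [-180.0, -0.0, -110.7]
contact_force: [-0.1, 0.2, 0.2]
gripper_width: 0.0853
time: 15.1
position: [0.4399, 0.1793, 0.2494]
tcp_rot: [-180.0, -0.0, -75.7]
contact_force: [0.1, -0.6, 0.2]
gripper_width: 0.0854
[ 42.   6. -18.   0. -66.  62.] 15.1
row [-30.3, -73.9, 155.6] [0.522, -0.04, -0.148] | dist 175 rows 4.2 ang 31 rows 4.4 to [0.504 0.227 0.094]
```

```bash
python3 -m creep '[[[0,-30,-74,156,0.522,-0.04,-0.148],[0,-30,-74,156,0.522,-0.04,-0.148],[0,-30,-74,156,0.522,-0.04,-0.148],[0,-30,-74,156,0.522,-0.04,-0.148],[0,-30,-74,156,0.522,-0.04,-0.148]]]'
python3 - <<'E'
from nav import *
s=state();w=grab_frame('wrist');t=grab_frame('top');f=grab_frame('side')
print(s['qpos'].round(),s['time'])
x=fit('small',[w],[.5525,.2475,np.radians(203)],[s],gate=60)
x=fit('small',[w,t,f],[.5525,.2475,np.radians(203)],[s,None,None],gate=60)
rel([pose([x[0],x[1],0],np.degrees(x[2]),lean=30,flip=True)])
save(w,'w6.png',None,1)
E
```

```text
time: 15.52
position: [0.5055, 0.1986, 0.148]
tcp_rot: [-158.1, -2.1, -71.7]
contact_force: [1.2, -2.0, 1.0]
gripper_width: 0.0855
[ 41.  10. -45.  34. -19.  37.] 15.5167
   small [ 0.9 -1.2]
   small_tab [-0.3  0.1]
   small_slot [-0.5  1. ]
small [0.5508 0.2494] yaw 207.3
   small [ 1.1 -1.2]
   small_tab [-1.   0.2]
   small_slot [0.1 0.9]
   small [ 4.3 -2. ]
   small_slot [-2.9  1.2]
   small [-1.5  1.7]
   small_tab [-0.5 -1.3]
   small_slot [4.  0.1]
small [0.5509 0.2492] yaw 206.4
row [-31.8, 47.4, 128.3] [0.14, -0.095, -0.114] | dist 140 rows 3.4 ang 12 rows 1.6 to [0.504 0.226 0.014]
```

View pics/w6.png

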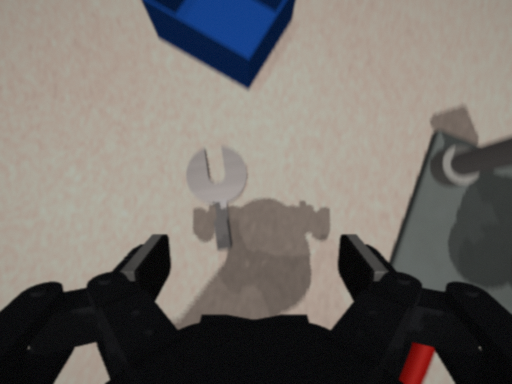

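```bash
python3 - <<'E'
from nav import *
rel([pose([.5508,.2493,.06],206.8,lean=30,flip=True),pose([.5508,.2493,0],206.8,lean=30,flip=True)])
E
```

```text
row [-29.4, 24.9, 72.8] [0.14, -0.098, -0.12] | dist 82 rows 2.0 ang 12 rows 1.7 to [0.504 0.226 0.074]
row [0.0, 30.0, 52.0] [0.0, 0.0, 0.0] | dist 60 rows 1.4 ang 0 rows 0.0 to [0.504 0.226 0.014]
```

```bash
python3 -m creep '[[[0,-29,25,73,0.14,-0.098,-0.12],[0,-29,25,73,0.14,-0.098,-0.12],[0,-29,25,73,0.14,-0.098,-0.12],[0,-29,25,73,0.14,-0.098,-0.12],[0,-29,25,73,0.14,-0.098,-0.12]]]'
python3 - <<'E'
from nav import *
s=state();w=grab_frame('wrist')
print(s['qpos'].round(),s['time'])
x=fit('small',[w],[.5508,.2493,np.radians(206.8)],[s],gate=60)
rel([pose([.5508,.2493,0],206.8,lean=30,flip=True)])
rel([pose([x[0],x[1],0],np.degrees(x[2]),lean=30,flip=True)])
E
```

```text
time: 16.68
position: [0.5298, 0.2089, 0.1198]
tcp_rot: [-153.4, 3.0, -61.7]
contact_force: [0.2, -0.2, 0.3]
gripper_width: 0.0856
[ 38.  14. -40.  12.  -9.  68.] 16.6833
   small_tab [ 0.  -0.4]
   small_slot [-0.   0.5]
small [0.5503 0.251 ] yaw 207.4
row [-21.7, 61.1, 89.7] [0.061, 0.057, 0.0] | dist 111 rows 2.7 ang 5 rows 0.7 to [0.504 0.226 0.014]
row [-22.9, 60.7, 89.9] [0.06, 0.052, -0.009] | dist 111 rows 2.7 ang 5 rows 0.6 to [0.504 0.227 0.014]
```

```bash
python3 - <<'E'
from nav import *
rel([pose([.5506,.2497,.06],207.2,lean=8,flip=True),pose([.5506,.2497,0],207.2,lean=8,flip=True)])
E
```

```text
row [-24.8, 41.3, 35.2] [-0.324, 0.054, 0.005] | dist 60 rows 1.4 ang 19 rows 2.6 to [0.498 0.223 0.071]
row [0.0, 8.4, 59.4] [0.0, 0.0, 0.0] | dist 60 rows 1.4 ang 0 rows 0.0 to [0.498 0.223 0.011]
```

```bash
python3 -m creep '[[[0,-25,41,35,-0.324,0.054,0.005],[0,-25,41,35,-0.324,0.054,0.005],[0,-25,41,35,-0.324,0.054,0.005],[0,-25,41,35,-0.324,0.054,0.005],[0,-25,41,35,-0.324,0.054,0.005]]]'
python3 - <<'E'
from nav import *
s=state();w=grab_frame('wrist')
print(s['qpos'].round(),s['time'])
x=fit('small',[w],[.5506,.2497,np.radians(207.2)],[s],gate=60)
rel([pose([.5506,.2497,0],207.2,lean=8,flip=True)])
E
```

```text
time: 17.3
position: [0.4985, 0.2235, 0.072]
tcp_rot: [-171.9, 0.0, -62.8]
contact_force: [0.0, 0.1, 0.3]
gripper_width: 0.0857
[ 42.  21. -30.   4. -31.  72.] 17.3
   small [0.4 0.1]
   small_tab [-0.1 -0.4]
   small_slot [-0.2  0.3]
small [0.5503 0.2493] yaw 204.8
row [-0.4, 7.2, 60.0] [0.0, 0.0, -0.001] | dist 60 rows 1.4 ang 0 rows 0.0 to [0.498 0.223 0.011]
```

```bash
python3 -m creep '[[[0,-2.5,3,25,0,0,0.026],[0,-2.5,7,58,0,0,0.026],[0.2,-2.5,7,58,0,0,0.026],[0.5,-2.5,7,58,0,0,0.026],[0.8,-2.5,7,58,0,0,0.026]]]'
python3 -m creep '[[[1,0,0,0,0,0,0],[1,0,0,0,0,0,0],[1,0,0,0,0,0,0],[1,0,0,0,0,0,0],[1,0,0,0,0,0,0]]]'
python3 -m creep '[[[1,0,0,-5,0,0,0],[1,0,-3,-20,0,0,0],[1,0,-6,-40,0,0,0],[1,0,-7,-50,0,0,0],[1,0,-7,-50,0,0,0]]]'
python3 - <<'E'
from nav import *
s=state();print(s['contact_force'])
yw=s['tcp_rot'][2]-90+360; print('weight yaw',yw)
rel([pose([.50,.17,.05],165,lean=8,flip=True),pose([.50,.17,.05],125,lean=8,flip=True),pose([.50,.17,0.0],125,lean=8,flip=True)])
E
```

```text
time: 17.92
position: [0.4981, 0.2257, 0.0146]
tcp_rot: [-171.9, 0.2, -64.3]
contact_force: [-0.0, 0.9, 0.3]
gripper_width: 0.0514
time: 18.33
position: [0.4984, 0.2261, 0.015]
tcp_rot: [-171.9, 0.3, -64.3]
contact_force: [-2.0, -1.6, 6.7]
gripper_width: 0.0114
time: 18.75
position: [0.4988, 0.2264, 0.0665]
tcp_rot: [-171.7, 0.3, -64.3]
contact_force: [0.5, -0.3, -1.8]
gripper_width: 0.0113
[ 0.46126811 -0.25791875 -1.8209595 ]
weight yaw 205.71774501591278
row [12.6, 68.5, -4.9] [-0.002, 0.106, 0.703] | dist 70 rows 1.7 ang 41 rows 5.7 to [0.443 0.185 0.061]
row [-38.2, -13.8, 1.9] [-0.0, 0.097, 0.691] | dist 41 rows 1.0 ang 40 rows 5.6 to [0.466 0.219 0.061]
row [0.0, 7.0, 49.5] [0.0, 0.0, 0.0] | dist 50 rows 1.2 ang 0 rows 0.0 to [0.466 0.219 0.011]
```

```bash
python3 -m creep '[[[1,3,14,-1,0,0.019,0.123],[1,6,28,-2,0,0.037,0.246],[1,8,41,-3,0,0.056,0.369],[1,10,55,-4,0,0.074,0.492],[1,12,63,-4,0,0.093,0.615]]]'
python3 - <<'E'
from nav import *
rel([pose([.50,.17,.05],146,lean=8,flip=True),pose([.50,.17,.05],125,lean=8,flip=True)])
print(state()['qpos'].round())
E
```

```text
time: 19.17
position: [0.4439, 0.1853, 0.058]
tcp_rot: [-172.2, -0.3, -100.3]
contact_force: [-0.5, 0.3, -2.3]
gripper_width: 0.0112
row [-18.8, -4.0, -3.1] [0.002, 0.051, 0.41] | dist 19 rows 0.5 ang 24 rows 3.3 to [0.451 0.203 0.061]
row [-21.3, -3.9, 0.5] [-0.0, 0.051, 0.363] | dist 22 rows 0.5 ang 21 rows 2.9 to [0.466 0.219 0.061]
[ 46.  18. -42.  15. -27.  21.]
```

```bash
python3 -m creep '[[[1,-6,-1,-1,0,0.016,0.123],[1,-12,-2,-2,0,0.032,0.246],[1,-17,-4,-3,0,0.045,0.36],[1,-19,-4,-3,0,0.051,0.41],[1,-19,-4,-3,0,0.051,0.41]]]'
python3 -m creep '[[[1,-7,-1,0,0,0.017,0.12],[1,-14,-3,0,0,0.034,0.24],[1,-21,-4,0,0,0.051,0.363],[1,-21,-4,0,0,0.051,0.363],[1,-21,-4,0,0,0.051,0.363]]]'
python3 -m creep '[[[1,0,2,15,0,0,0],[1,0,4,30,0,0,0],[1,0,5,38,0,0,0],[1,0,6,41,0,0,0],[1,0,6,41,0,0,0]]]'
python3 - <<'E'
from nav import *
s=state();print(s['position'],s['contact_force'],s['qpos'].round())
E
```

```text
time: 19.58
position: [0.453, 0.206, 0.0619]
tcp_rot: [-172.1, 0.2, -123.6]
contact_force: [0.1, 0.1, -2.3]
gripper_width: 0.0113
time: 20.0
position: [0.4676, 0.2204, 0.0625]
tcp_rot: [-172.1, 0.1, -144.4]
contact_force: [0.4, -0.3, -1.8]
gripper_width: 0.0113
time: 20.42
position: [0.4671, 0.2202, 0.021]
tcp_rot: [-172.1, 0.0, -144.5]
contact_force: [0.2, 0.8, -1.6]
gripper_width: 0.0113
[0.4670923  0.22018818 0.02097712] [ 0.17757695  0.80272891 -1.64556619] [ 47.  26. -35.  15. -31. -25.]
```

Down about 6 mm more, release, raise, and lean for the regrasp.

```bash
python3 -m creep '[[[1,0,0.3,2,0,0,0],[1,0,0.6,4,0,0,0],[1,0,0.8,5.5,0,0,0],[1,0,0.8,6,0,0,0],[1,0,0.8,6,0,0,0]]]'
python3 -m creep '[[[0.8,0,0,0,0,0,0],[0.5,0,0,0,0,0,0],[0.2,0,0,0,0,0,0],[0,0,-7,-50,0,0,0],[0,0,-9,-70,0,0,0]]]'
python3 - <<'E'
from nav import *
s=state();w=grab_frame('wrist')
x=fit('small',[w],[.50,.17,np.radians(125)],[s],gate=60)
rel([pose([x[0],x[1],.06],np.degrees(x[2]),lean=40,flip=True)])
E
```

```text
time: 20.83
position: [0.468, 0.2212, 0.0158]
tcp_rot: [-172.1, 0.2, -144.6]
contact_force: [0.8, -0.9, -1.9]
gripper_width: 0.0112
time: 21.25
position: [0.4671, 0.2212, 0.0865]
tcp_rot: [-172.1, -0.0, -144.6]
contact_force: [1.5, 1.8, -0.9]
gripper_width: 0.0651
   small [ 1.7 -2.9]
   small_tab [-0.4  1.2]
   small_slot [-0.9  0.6]
small [0.5011 0.175 ] yaw 125.1
row [-0.2, -6.0, 12.5] [0.561, 0.007, 0.002] | dist 14 rows 0.3 ang 32 rows 4.5 to [0.472 0.216 0.076]
```

```bash
python3 -m creep '[[[0,0,-6,12,0.561,0.007,0.002],[0,0,-6,12,0.561,0.007,0.002],[0,0,-6,12,0.561,0.007,0.002],[0,0,-6,12,0.561,0.007,0.002],[0,0,-6,12,0.561,0.007,0.002]]]'
python3 - <<'E'
from nav import *
s=state();w=grab_frame('wrist');t=grab_frame('top');f=grab_frame('side')
x=fit('small',[w],[.501,.174,np.radians(125)],[s],gate=60)
fit('small',[w,t,f],[.501,.174,np.radians(125)],[s,None,None],gate=60)
print(s['qpos'].round())
rel([pose([x[0],x[1],0],np.degrees(x[2]),lean=40,flip=True)])
E
```

```text
time: 21.87
position: [0.471, 0.2149, 0.0743]
tcp_rot: [-139.6, -0.2, -144.7]
contact_force: [0.0, -0.0, -0.9]
gripper_width: 0.0852
   small_tab [-0.   0.2]
   small_slot [ 0.  -0.3]
small [0.5023 0.1729] yaw 124.3
   small_tab [0.3 0.3]
   small_slot [-0.2 -0.2]
   small [0.4 0.5]
   small_tab [ 1.1 -4.4]
   small_slot [-0.1  1.8]
   small [-0.8  0.8]
   small_slot [-0.   0.5]
small [0.5023 0.173 ] yaw 124.5
[ 57.  27. -45.  52. -50. -67.]
row [-1.4, 36.7, 47.1] [-0.0, 0.008, 0.012] | dist 60 rows 1.4 ang 1 rows 0.1 to [0.474 0.214 0.016]
```

Consistent. Descend, grip, lift.

```bash
python3 -m creep '[[[0,-1,12,16,0,0.005,0.007],[0,-1,25,32,0,0.005,0.007],[0,-1,37,47,0,0.005,0.007],[0,-1,37,47,0,0.005,0.007],[0.5,-1,37,47,0,0.005,0.007]]]'
python3 -m creep '[[[0.8,0,0,0,0,0,0],[1,0,0,0,0,0,0],[1,0,0,0,0,0,0],[1,0,0,0,0,0,0],[1,0,0,0,0,0,0]]]'
python3 - <<'E'
from nav import *
s=state();p,M=s['position'],Rw(s['tcp_rot']);print(s['gripper_width'],s['tcp_rot'])
off=p-pose([.5023,.173,0],124.5,lean=40,flip=True)[0];print(off)
rel([(p+[0,0,.16],M),pose(S+.1*u(125)+[0,0,.15],125,lean=40,flip=True),pose(S+.06*u(125)+[0,0,.125],125,lean=40,flip=True)])
E
```

```text
time: 23.03
position: [0.4734, 0.2135, 0.0151]
tcp_rot: [-139.9, -0.2, -145.4]
contact_force: [-0.5, 0.0, 0.1]
gripper_width: 0.0753
time: 23.45
position: [0.4737, 0.2146, 0.016]
tcp_rot: [-140.0, -0.0, -145.4]
contact_force: [-0.9, -0.4, 0.1]
gripper_width: 0.0124
0.012392052324070334 [-1.39994003e+02 -3.47984632e-02 -1.45354223e+02]
[-0.00032899  0.00046025  0.00029363]
row [0.1, -102.9, -122.6] [0.0, 0.0, 0.0] | dist 160 rows 3.8 ang 0 rows 0.0 to [0.474 0.215 0.176]
row [85.5, -76.4, 77.6] [-0.0, -0.004, -0.004] | dist 138 rows 3.3 ang 0 rows 0.0 to [0.465 0.077 0.166]
row [-0.0, -14.6, 44.9] [0.0, 0.0, 0.0] | dist 47 rows 1.1 ang 0 rows 0.0 to [0.488 0.044 0.141]
```

```bash
python3 -m creep '[[[1,0,-10,-12,0,0,0],[1,0,-35,-42,0,0,0],[1,0,-65,-78,0,0,0],[1,0,-90,-107,0,0,0],[1,0,-103,-123,0,0,0]]]'
python3 -m creep '[[[1,20,-18,18,0,0,0],[1,45,-40,40,0,0,0],[1,70,-62,63,0,-0.004,-0.004],[1,85,-76,78,0,-0.004,-0.004],[1,85,-76,78,0,-0.004,-0.004]]]'
python3 - <<'E'
from nav import *
s=state();print(s['qpos'].round(),s['contact_force'])
rel([pose(S+.052*u(125)+[0,0,.116],125,lean=40,flip=True)])
E
```

```text
time: 23.87
position: [0.4739, 0.216, 0.1796]
tcp_rot: [-140.2, 0.2, -145.3]
contact_force: [1.3, 0.4, -1.4]
gripper_width: 0.011
time: 24.28
position: [0.4616, 0.0706, 0.1639]
tcp_rot: [-140.0, -0.4, -145.4]
contact_force: [0.6, 0.6, -1.8]
gripper_width: 0.0114
[ 46.  11. -53.  55. -51. -56.] [ 0.63601932  0.59471672 -1.75475722]
row [-6.9, -13.5, 53.4] [-0.001, -0.01, -0.001] | dist 56 rows 1.3 ang 1 rows 0.1 to [0.493 0.038 0.132]
```

```bash
python3 -m creep '[[[1,-2,-4,17,0,-0.005,0],[1,-4,-8,34,0,-0.01,0],[1,-6,-12,47,0,-0.01,0],[1,-7,-13.5,53,0,-0.01,0],[1,-7,-13.5,53,0,-0.01,0]]]'
cat > chk.py <<'E'
from nav import *
def chk(png=None):
    s=state();f=grab_frame('side');t=grab_frame('top')
    Mw=Rw(s['tcp_rot']);P0,M0=pose([0,0,0],125,lean=40,flip=True);O=R.from_euler('z',125,degrees=True).as_matrix()
    wp=lambda m:s['position']+Mw@M0.T@(O@np.array(m)-P0)
    print(s['contact_force'].round(1),wp((0,0,0)).round(4),'off stem',((wp((0,0,0))-S)*1000).round(1))
    for n,g in(('side',f),('top',t)):
      for q,m in PT['small'].items(): print(n,q,proj(g,wp(m)).round(1),[np.round(d['point'],1).tolist() for d in spot_point(q,g) if np.linalg.norm(d['point']-proj(g,wp(m)))<15])
    if png: cv2.imwrite('pics/'+png,cv2.resize(f['color'][130:205,205:305],(800,600),interpolation=cv2.INTER_CUBIC)[:,:,::-1])
E
python3 - <<'E'
from chk import *
chk('w7.png')
rel([pose(S+.025*u(125)+[0,0,.112],125,lean=40,flip=True),pose(S+[0,0,.112],125,lean=40,flip=True)])
E
```

```text
time: 24.7
position: [0.4961, 0.0435, 0.1321]
tcp_rot: [-140.0, 0.2, -144.8]
contact_force: [-0.6, 1.1, -1.7]
gripper_width: 0.011
[-0.6  1.1 -1.7] [0.5249 0.0027 0.1165] off stem [-26.1  48.7 116.5]
side small [257.4 185. ] [[250.2, 179.3], [255.2, 185.5]]
side small_tab [269.1 189.7] [[269.7, 185.9]]
side small_slot [251.7 175.7] [[250.9, 174.8]]
top small [232.2 186.1] [[229.2, 189.5]]
top small_tab [208.8 198.9] [[206.4, 199.2]]
top small_slot [243.5 178.3] [[242.5, 179.3]]
row [8.0, -20.1, 24.4] [-0.0, 0.01, 0.001] | dist 33 rows 0.8 ang 1 rows 0.1 to [0.508 0.015 0.128]
row [0.0, -19.2, 16.1] [0.0, 0.0, 0.0] | dist 25 rows 0.6 ang 0 rows 0.0 to [ 0.522 -0.005  0.128]
```

View pics/w7.png

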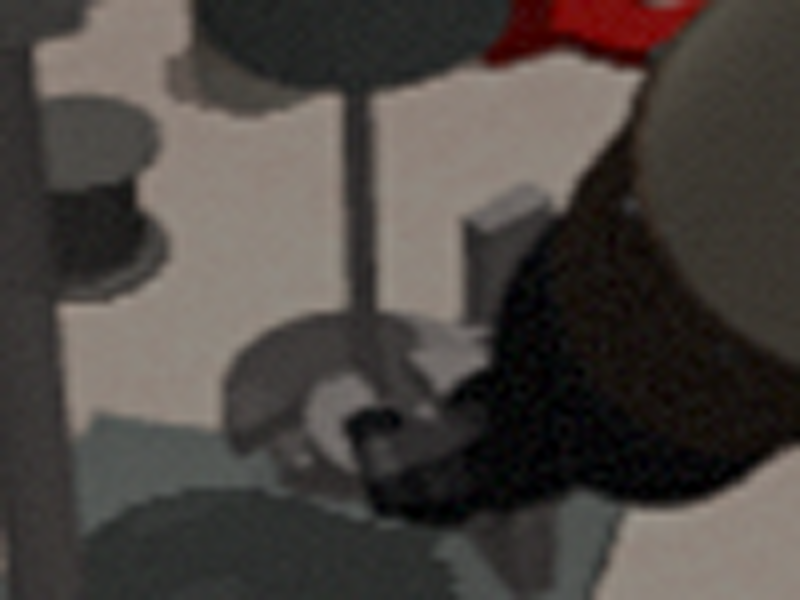

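```bash
python3 -m creep '[[[1,4,0,0,0,0.005,0],[1,8,0,0,0,0.01,0],[1,8,0,0,0,0.01,0],[1,8,0,0,0,0.01,0],[1,8,0,0,0,0.01,0]]]'
python3 - <<'E'
from chk import *
chk()
rel([pose(S+.025*u(125)+[0,0,.112],125,lean=40,flip=True),pose(S+[0,0,.112],125,lean=40,flip=True)])
E
```

```text
time: 25.52
position: [0.4899, 0.0402, 0.1332]
tcp_rot: [-140.0, -0.1, -145.0]
contact_force: [-1.0, -0.4, -2.9]
gripper_width: 0.0109
[-1.  -0.4 -2.9] [ 0.5186 -0.0007  0.1176] off stem [-32.4  45.3 117.6]
side small [260.4 184. ] [[259.4, 184.1]]
side small_tab [272.2 188.7] [[271.7, 186.2]]
side small_slot [254.7 174.7] [[254.7, 175.6]]
top small [233.5 188.7] [[232.0, 190.2]]
top small_tab [210.  201.5] [[208.4, 203.6]]
top small_slot [244.9 181. ] [[244.7, 179.1]]
row [-0.7, -19.9, 23.8] [-0.0, -0.002, 0.0] | dist 31 rows 0.7 ang 0 rows 0.0 to [0.508 0.015 0.128]
row [0.0, -19.2, 16.1] [0.0, 0.0, 0.0] | dist 25 rows 0.6 ang 0 rows 0.0 to [ 0.522 -0.005  0.128]
```

```bash
python3 -m creep '[[[1,-0.5,-6,7,0,0,0],[1,-0.5,-12,14,0,0,0],[1,-0.5,-20,24,0,0,0],[1,-0.5,-20,24,0,0,0],[1,-0.5,-20,24,0,0,0]]]'
python3 - <<'E'
from chk import *
s=state();print(s['contact_force'])
rel([pose(S+[0,0,.112],125,lean=40,flip=True)])
E
```

```text
time: 26.33
position: [0.5078, 0.0146, 0.1275]
tcp_rot: [-140.0, -0.1, -145.1]
contact_force: [-0.3, -0.0, -2.1]
gripper_width: 0.0112
[-0.27122975 -0.02037648 -2.07875279]
row [-0.7, -18.8, 15.5] [-0.0, -0.003, -0.0] | dist 24 rows 0.6 ang 0 rows 0.0 to [ 0.522 -0.005  0.128]
```

```bash
python3 -m creep '[[[1,-0.3,-6,5,0,0,0],[1,-0.3,-12,10,0,0,0],[1,-0.3,-19,15.5,0,0,0],[1,-0.3,-19,15.5,0,0,0],[1,-0.3,-19,15.5,0,0,0]]]'
python3 - <<'E'
from chk import *
chk('w8.png')
E
```

```text
time: 26.75
position: [0.5221, -0.0045, 0.128]
tcp_rot: [-140.0, -0.1, -145.0]
contact_force: [0.5, -0.5, -2.1]
gripper_width: 0.0112
[ 0.5 -0.5 -2.1] [ 0.5507 -0.0455  0.1123] off stem [ -0.3   0.5 112.3]
side small [250.7 173.1] [[251.4, 169.8]]
side small_tab [261.3 176.9] [[263.5, 173.2]]
side small_slot [245.4 164.4] [[248.3, 179.1], [244.2, 166.4]]
top small [253.1 176.2] [[252.9, 180.8]]
top small_tab [230.4 188.4] [[230.2, 191.3]]
top small_slot [264.4 168.5] []
```

View pics/w8.png

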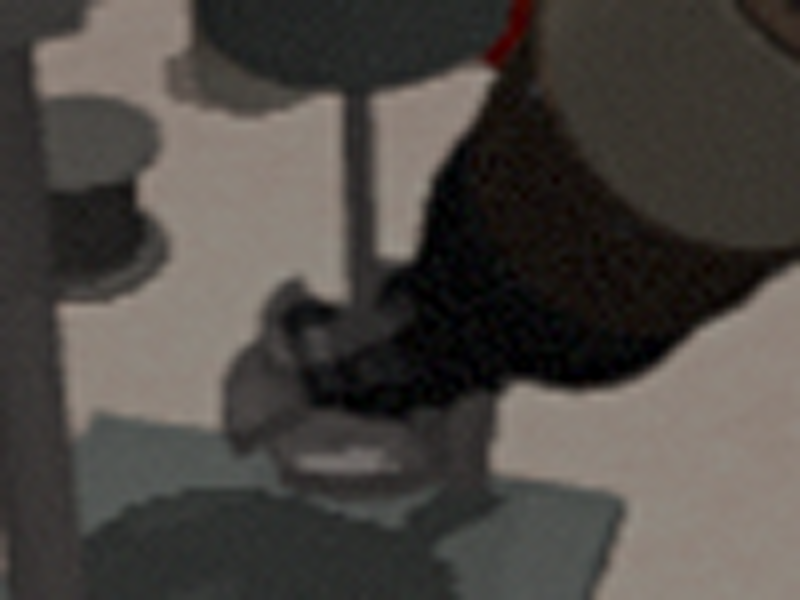

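```bash
python3 -m creep '[[[1,0,1.9,2.3,0,0,0],[1,0,3.8,4.6,0,0,0],[1,0,5.8,6.9,0,0,0],[1,0,7.7,9.2,0,0,0],[1,0,7.7,9.2,0,0,0]]]'
python3 -m creep '[[[1,0,0.6,0.8,0,0,0],[1,0,1.3,1.5,0,0,0],[1,0,1.9,2.3,0,0,0],[1,0,1.9,2.3,0,0,0],[1,0,1.9,2.3,0,0,0]]]'
```

```text
time: 27.57
position: [0.5219, -0.0051, 0.1151]
tcp_rot: [-140.0, -0.2, -145.1]
contact_force: [0.6, -0.2, -1.6]
gripper_width: 0.0114
time: 27.98
position: [0.5223, -0.0048, 0.113]
tcp_rot: [-140.0, -0.1, -145.0]
contact_force: [0.2, -0.3, -2.0]
gripper_width: 0.0113
```

```bash
python3 -m creep '[[[1,0,0.6,0.8,0,0,0],[1,0,1.3,1.5,0,0,0],[1,0,1.3,1.5,0,0,0],[1,0,1.3,1.5,0,0,0],[1,0,1.3,1.5,0,0,0]]]'
python3 -c "
from workcell import *;s=state();print(s['contact_force'],s['position'])"
```

```text
time: 28.4
position: [0.5224, -0.0047, 0.1112]
tcp_rot: [-140.0, -0.1, -145.0]
contact_force: [-0.4, 0.5, -1.0]
gripper_width: 0.0112
[-0.35459075  0.51712682 -1.03773552] [ 0.52239112 -0.00469302  0.11123591]
```

```bash
python3 -m creep '[[[1,0,0.6,0.8,0,0,0],[1,0,1.3,1.5,0,0,0],[1,0,1.3,1.5,0,0,0],[1,0,1.3,1.5,0,0,0],[1,0,1.3,1.5,0,0,0]]]'
python3 -c "
from workcell import *;s=state();print(s['contact_force'],s['position'],s['moment'])"
```

```text
time: 28.82
position: [0.5224, -0.0047, 0.1093]
tcp_rot: [-139.9, -0.1, -145.0]
contact_force: [-0.3, 0.0, 1.5]
gripper_width: 0.0115
[-0.32344698  0.04877257  1.5074612 ] [ 0.52241145 -0.0046975   0.10930227] [0.97121201 0.68611729 0.01075495]
```

```bash
python3 -m creep '[[[0.95,0,-0.6,-0.7,0,0,0],[0.9,0,-0.6,-0.7,0,0,0],[0.8,0,-0.6,-0.7,0,0,0],[0.7,0,-0.6,-0.7,0,0,0],[0.55,0,-0.6,-0.7,0,0,0]]]'
python3 -m creep '[[[0.5,0,0,0,0,0,0],[0.5,0,0,0,0,0,0],[0.5,0,0,-5,0,0,0],[0.5,0,0,-20,0,0,0],[0.5,0,0,-50,0,0,0]]]'
python3 -m creep '[[[0.5,0,0,-40,0,0,0],[0.5,0,0,-80,0,0,0],[0.5,0,0,-120,0,0,0],[0.5,0,0,-120,0,0,0],[0.5,0,0,-120,0,0,0]]]'
python3 - <<'E'
from chk import *
s=state();f=grab_frame('side');t=grab_frame('top');w=grab_frame('wrist')
print(s['time'],s['position'],s['qpos'].round())
fit('large',[f,t,w],[S[0],S[1],np.radians(235)],[None,None,s],z=.084)
fit('small',[f,t,w],[S[0],S[1],np.radians(125)],[None,None,s],z=.094)
for n in ['bottle','spool','bin','screwdriver']: print(n,[onz(g,spot_point(n,g)[0]['point'],0).round(3) for g in(t,f) if spot_point(n,g)])
a=cv2.resize(f['color'][130:205,205:305],(480,360),interpolation=cv2.INTER_CUBIC);b=cv2.resize(w['color'],(320,240))
c=np.zeros((600,800,3),np.uint8);c[:600,:]=0
c[0:360,0:480]=a;c[0:240,480:800]=b;c[360:600,0:320]=cv2.resize(t['color'],(320,240));c[360:600,320:640]=cv2.resize(f['color'],(320,240))
cv2.imwrite('pics/w9.png',c[:,:,::-1])
E
```

```text
time: 29.23
position: [0.5221, -0.0048, 0.1098]
tcp_rot: [-140.0, -0.1, -145.0]
contact_force: [-0.0, -0.5, 0.3]
gripper_width: 0.0367
time: 29.65
position: [0.5025, 0.0194, 0.1466]
tcp_rot: [-140.0, -0.4, -145.3]
contact_force: [1.7, -0.7, 0.1]
gripper_width: 0.0421
time: 30.07
position: [0.4599, 0.0876, 0.2417]
tcp_rot: [-140.1, 0.2, -144.8]
contact_force: [0.8, -1.0, -0.6]
gripper_width: 0.0427
30.0667 [0.45988665 0.08757442 0.24171434] [ 50.   6. -45.  45. -61. -45.]
   large [0.8 3.7]
   large_tab [2.1 2.1]
   large_slot [-0.2  2.1]
   large [-0.9 -1.2]
   large_tab [-2.4 -1.6]
   large [ 1.9 -1.2]
   large_tab [-0.1 -1.2]
   large_slot [ 0.2 -0.5]
large [ 0.5553 -0.0427] yaw 235.9
   small [-1.1  0.9]
   small_slot [ 0.7 -2.6]
   small [ 0.3 -3.2]
   small_tab [-0.8 -4.8]
   small [-0.4 -0.1]
   small_tab [1.9 0.7]
   small_slot [0.6 0.8]
small [ 0.5531 -0.0423] yaw 124.0
bottle [array([ 0.663, -0.364,  0.   ]), array([ 0.661, -0.397,  0.   ])]
spool [array([ 0.702, -0.233,  0.   ]), array([ 0.694, -0.248,  0.   ])]
bin [array([0.719, 0.307, 0.   ]), array([0.729, 0.293, 0.   ])]
screwdriver [array([0.386, 0.018, 0.   ]), array([0.395, 0.009, 0.   ])]
```

View pics/w9.png

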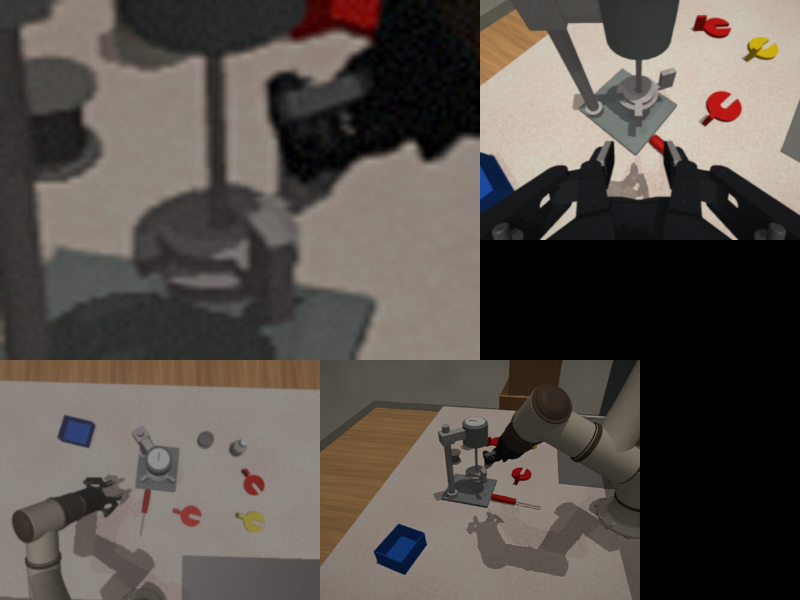

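```bash
python3 -c "
from workcell import *;sign_off();print(state()['time'])"
```

```text
the job is handed in; nothing more can be done
the job is handed in; nothing more can be done
```

I put the large steel weight on the hanger's foot first, then the small one on top of it, and handed the job in about 30 s into the 72 s allowed.

- **Small weight:** I had to set it down on the bench and pick it up again with more lean. The arm could not reach it at 30 degrees lean where it lay.
- **Slots:** Arm pose and cameras put the tabs at about 235 and 124 degrees, so the slots point about 111 degrees apart.
- **Centring:** By arm pose, both discs were within about 1 mm of my stem estimate. The last camera fits put them up to 5 mm from that estimate (about 2 mm from each other), with pixel errors of up to about 5. That is within the fits' noise, so they do not confirm the centring any tighter.
- **Setting down:** Both weights were lowered in steps of 1 to 3 mm. The most downward push I read was about 1.5 N. The hanger's sinking was not measured directly.
- **Other things:** The bottle, spool, bin and screwdriver read at their starting positions within the noise of the measurement. The red and yellow look-alikes were not touched.
- **Last picture:** It shows both discs stacked on the foot with the gripper clear. That they lie flat was judged only from this picture and the force readings.

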